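# Slide the sample tray up to the grading light

## Robot

A 6-joint arm with a two-finger parallel gripper is mounted at the origin on the work surface. World frame = base frame: x ahead of the robot, y to its left, z up, the work surface at z = 0. Lengths are in mm, angles in rad, forces in N, time in s.
With the tool pointing down it reaches from about 275 to 750 mm from the base axis. Payload 10.2 kg.
Tool frame: the origin (TCP) lies midway between the tips of the shut fingers; the grasp point (between the pads) lies 19 mm behind it; z points along the fingers, y is the line along which they close (so a half turn about z gives the same grasp; the last joint's range is limited). The gripper opens to 85 mm and grips with 20 to 120 N. Pads are 22 mm wide; open, the fingers measure 114 mm over their backs; the gripper's body (76 mm by 85 mm) begins 54 mm behind the grasp point. The pads swing forward as they close: fully open they stand 13 mm farther back than shut.
Start: joints at [0.922, 0.313, 1.498, -0, 1.331, -0.223], TCP at [216.864, 478.123, 231.294] pointing down, gripper open.
Joint ranges: [-2.94, 2.94], [-0.97, 2.17], [0.19, 2.56], [-1.23, 4.37], [0.02, 3.11], [-2.88, 2.88]. Speed limits (rad/s): [2.39, 2.39, 3.01, 3.14, 3.14, 3.14].

## Interface

Orientations are given as a unit quaternion [w, x, y, z].
In Python, from rig import ctrl, capture, camera_info gives the robot as it stands.
- The arm moves only by the tool apply_moves, never from a script. Its argument "targets" is a list of rows, each a list of 3 entries, a list of its own where there are three numbers: the finger opening in mm, from 0 to 85.4, then the shift along the world's x, y, z in mm, then the turn, a rotation vector about the world's x, y, z in degrees. In form: [[grip, [dx, dy, dz], [rx, ry, rz]], ...]. A call has 1 to 20 rows; each row is the pose to reach, as a shift and turn from the pose commanded when the call began; what a row does not reach only later rows make up. A row lasts 1/10 s, in which the tool goes at most 50 mm and 8.59 degrees, less where a joint would pass 70% of its speed; a pose out of reach is approached as far as the arm can. A call with a gripper value outside its range is refused whole. The fingers move at their own pace and stop on an object; "squeeze" is the grip in N (left out, the last holds). Time passes only in rows, so rows that repeat a pose let the fingers close. It gives the time, the measured TCP pose, the force, the opening and the grip force at its end, in the units of the state.
- ctrl.sense(): the state, without advancing time (a new reading comes with each control period).
- capture(name): name is "side" or "top" or "wrist"; returns (picture, depth): 384x512x3 uint8, blue, green, red; 384x512 float32, mm along the optical axis (not along the pixel's ray), 0 where there is no reading.
- camera_info(name): a dict with "vfov" (degrees; the focal length in pixels is half the picture's height over the tangent of half this angle, whatever the lens; pixels are square), "cx", "cy" (the principal point, pixels), "k1" (the pictures are not rectified: a ray, as slopes to the right and down, at radius r is drawn at 1 + k1 r^2 times it, then the intrinsics apply), "extrinsics" (4x4, takes a point from camera to world coordinates). Camera axes: x right, y down, z forward; pixel columns grow to the right and rows downward; lengths in mm; the calibration is good to about 2 mm. A picture is of the moment at which its call begins: read the wrist's pose just before it. camera_info takes no time and is no camera call; for the wrist camera it gives the pose at the moment of the call.
- ctrl.finish_job(): hands the job in; it is judged then, once.
The state is a dict: "time_s": time; "joints": joint angles; "dq": joint speeds; "tau": joint torques, N m; "eef_pos": TCP position; "ee_rot": TCP orientation; "force": force on the tool from outside, world axes, zero at the start; "wrist_torque": the same for the moment, N m; "grip_width": opening from 0.0 (shut) to 1.0 (fully open); "grip_force": force on a finger pad.
Only numpy, scipy, OpenCV 4.12 (cv2) and the standard library are available. Lean on these libraries where they do the work, as an engineer would, in place of code of your own. Each camera call takes 0.05 s, during which the arm holds its last target. There are 200 camera calls.

## Task

Slide the blue tray with its three syrup sample jars across the bench to the grading light, until its far side lies flush along the aluminium back rail and its left side just touches the orange stop on that rail. Where the stop is clamped is not known exactly: feel for the touch and do not push the stop along. Keep the tray on the bench, the jars standing in it, and leave the jug, the cup and the can alone.

Things in the scene. Friction and masses are not known exactly. Their poses are not given: they have to be found in the camera images.
- tray: loose open blue tray, 150 x 150 mm outside, 30 mm high, walls and floor 4 mm thick, 0.4 to 0.6 kg plus jars, too wide to grip; slides with an unknown drag of 2 to 10 N. Origin: centre of its underside; x to its far side (towards the rail), y to its left, z up. It starts turned at most 0.3 rad against the world, clear of the rail, on the robot's side, and to the right of the stop
- station: fixed grading station: aluminium back rail, 440 mm long, 30 high, 12 thick; 55 to 85 mm behind the rail's front face stands a grey light panel, 360 mm long, 78 high. Origin: on the bench, middle of the rail's front face (towards the robot); x points away from the robot across the rail, y along it to the left, z up. Turned at most 0.2 rad
- rail_left (a point): left end of the rail's front face, at bench height; axes as the station's. To its right an orange stop is clamped on the rail: 24 mm wide, 33 high, reaching 76 mm in front of the rail. Its right face, which the tray must touch, is square to the rail, 40 to 120 mm right of this point (not measured: feel for it). Over about 13 N it slips along the rail and stays; below, it is rigid
- jar_pale: small closed jar, pale gold, white lid, 38 mm diameter, 55 mm high, 0.09 kg, standing loose on the tray's floor near its right wall; origin: centre of its underside
- jar_amber: as jar_pale, but amber, in the middle of the tray
- jar_dark: as jar_pale, but dark brown, near the tray's left wall
- jug: bystander: white plastic syrup jug, 55 x 75 mm, 122 mm high, red cap; origin: centre of its underside
- cup: bystander: steel sample cup, 64 mm diameter at the rim, 85 mm high; origin: centre of its underside
- can: bystander: brass-coloured can, 68 mm diameter, 100 mm high; origin: centre of its underside
There are look-alikes about, which are no part of the job. What is shaped like the jar_pale but purple is not meant.

How it is judged:
By the outcome, as a careful person would: the job done as asked, in the order asked, and still so for the second after the job is handed in, with the robot touching nothing.
It also fails if it takes over 67 s, if anything falls off the work surface, if the arm or the gripper's body presses on something with over 40 N, if the wrist force passes 120 N, or if a joint passes its speed limit or range.

## Working session

There is one attempt and no reset: what is moved stays moved. The work goes in short steps, Python scripts to look and compute and a tool call to move; the robot and the scene stay as the last step left them, time stands still between calls to the robot, and variables do not carry over. Pictures are saved under pics/ and viewed, at most 10 in all, crops included, and the job is handed in when it is done.

Besides the shell and the picture viewer there is one more tool, called after "Request:" by a JSON object that holds its "method" and its "body", one argument or row to a line. apply_moves: Moves the arm, as the interface text tells. Its arguments: {"type":"object","properties":{"targets":{"type":"array","items":{"type":"array"}},"squeeze":{"type":"number"}},"required":["targets"]}

```bash
mkdir -p pics
cat > h.py <<'E'
import numpy as np, cv2
from rig import ctrl, capture, camera_info
def K(i):
    f=192/np.tan(np.radians(i['vfov'])/2); return f
def world(i,d,uv=None):
    """world xyz map for a depth image"""
    f=K(i); h,w=d.shape; v,u=np.mgrid[:h,:w].astype(float)
    Km=np.array([[f,0,i['cx']],[0,f,i['cy']],[0,0,1.]])
    p=cv2.undistortPoints(np.stack([u.ravel(),v.ravel()],1)[:,None],Km,np.array([i['k1'],0,0,0.]))[:,0]
    c=np.c_[p*d.ravel()[:,None],d.ravel()]
    E=np.array(i['extrinsics']); return (c@E[:3,:3].T+E[:3,3]).reshape(h,w,3)
def grab(n,save=None):
    i=camera_info(n); p,d=capture(n)
    if save: cv2.imwrite('pics/'+save+'.png',p); np.savez('pics/'+save,p=p,d=d,W=world(i,d))
    return p,d,world(i,d),i
E
python3 - <<'E'
from h import *
s=ctrl.sense();print({k:np.round(v,3) for k,v in s.items()})
a=grab('top','top0');b=grab('side','side0')
cv2.imwrite('pics/both.png',cv2.resize(np.hstack([a[0],b[0]]),(800,300)))
for i in(a[3],b[3]):print({k:np.round(v,3) for k,v in i.items()})
E
```

```text
{'time_s': np.float64(0.0), 'joints': array([ 0.922,  0.313,  1.498, -0.   ,  1.331, -0.223]), 'dq': array([ 0.   , -0.001, -0.001, -0.   ,  0.   ,  0.001]), 'tau': array([-0.0000e+00, -4.1227e+01, -2.5974e+01, -0.0000e+00,  4.0000e-03,
        0.0000e+00]), 'eef_pos': array([216.69 , 477.904, 230.726]), 'ee_rot': array([-0.   ,  0.211,  0.977, -0.001]), 'force': array([-0.276,  0.114, -0.561]), 'wrist_torque': array([ 0.008,  0.032, -0.022]), 'grip_force': np.float64(0.0), 'grip_width': np.float64(1.001)}
{'vfov': np.float64(47.85), 'cx': np.float64(257.018), 'cy': np.float64(196.289), 'k1': np.float64(-0.009), 'extrinsics': array([[ 8.000000e-03, -9.810000e-01,  1.940000e-01,  3.546080e+02],
       [-1.000000e+00, -1.000000e-02, -9.000000e-03, -9.813200e+01],
       [ 1.100000e-02, -1.940000e-01, -9.810000e-01,  1.004242e+03],
       [ 0.000000e+00,  0.000000e+00,  0.000000e+00,  1.000000e+00]])}
{'vfov': np.float64(52.162), 'cx': np.float64(248.505), 'cy': np.float64(193.456), 'k1': np.float64(-0.028), 'extrinsics': array([[-9.00000e-01, -3.30000e-01,  2.85000e-01,  2.13968e+02],
       [-4.35000e-01,  6.56000e-01, -6.17000e-01,  5.85478e+02],
       [ 1.70000e-02, -6.79000e-01, -7.34000e-01,  8.38644e+02],
       [ 0.00000e+00,  0.00000e+00,  0.00000e+00,  1.00000e+00]])}
```

View pics/top0.png

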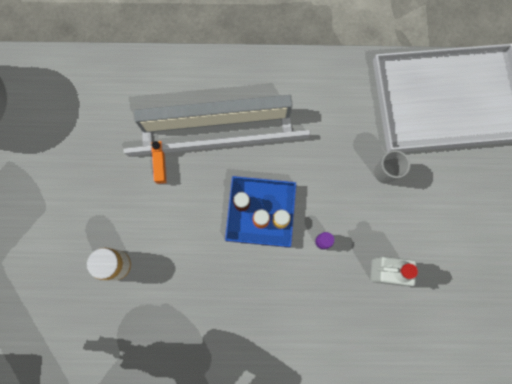

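View pics/side0.png

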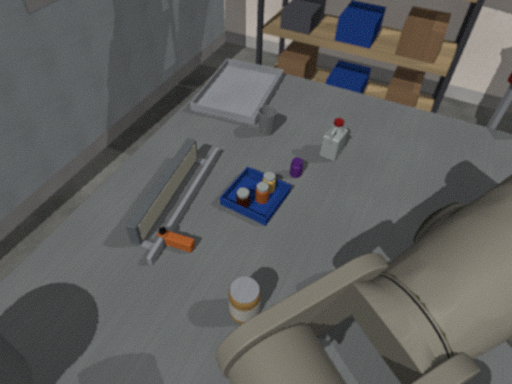

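Top view: blue tray at about (262,211), with dark jar (242,200), amber (261,218) and pale (282,219) in it. The rail runs (125,151)–(309,133) and the orange stop is at (158,162). Look-alikes for what I want: purple jar (325,240), grey tray (445,98) and the blue boxes on the shelf in the side view (362,22), (349,77). I choose the blue tray at (262,211), check it in a crop, and measure it.

Run:
```python
from h import *
from scipy.ndimage import label
for n in('top0','side0'):
    z=np.load(f'pics/{n}.npz');p=z['p'];W=z['W'];b,g,r=[p[...,k].astype(int) for k in range(3)]
    roi=(W[...,0]>150)&(W[...,0]<760)&(abs(W[...,1])<420)
    blue=(b>r+50)&(b>g+40)&(r<60)&roi
    l,k=label(blue); m=l==np.argmax(np.bincount(l.ravel())[1:])+1
    rim=m&(W[...,2]>24)&(W[...,2]<36)
    P=W[rim][:,:2].astype(np.float32)
    print(n,'rim',rim.sum(),'z',np.percentile(W[m][:,2],[5,50,95]).round(1),cv2.minAreaRect(P),cv2.boxPoints(cv2.minAreaRect(P)).round(1).tolist())
    o=(r>180)&(b<60)&(g>50)&(g<130)&roi; l,k=label(o); m=l==np.argmax(np.bincount(l.ravel())[1:])+1
    t=m&(W[...,2]>27); P=W[t][:,:2].astype(np.float32); print('stop',t.sum(),np.percentile(W[m][:,2],[5,50,95]).round(1),cv2.boxPoints(cv2.minAreaRect(P)).round(1).tolist())
    # rail: z 24..36, x range beyond tray
    rl=roi&(W[...,2]>23)&(W[...,2]<35)&(W[...,0]>440)&(W[...,0]<620)&~m&~blue&(W[...,1]>-220)
    l,k=label(rl)
    for j in np.argsort(-np.bincount(l.ravel())[1:])[:3]+1:
        Q=W[l==j]; print('rail?',len(Q),cv2.boxPoints(cv2.minAreaRect(Q[:,:2].astype(np.float32))).round(1).tolist())
    l,k=label((W[...,2]>48)&(W[...,2]<70)&roi)
    for j in range(1,k+1):
        Q=l==j
        if Q.sum()>60: print('h55',Q.sum(),W[Q].mean(0).round(1),p[Q].mean(0).round())
if 1:
    p=np.load('pics/top0.npz')['p'];cv2.imwrite('pics/crop.png',cv2.resize(p[120:290,110:350],(720,510),interpolation=2))
```

```text
top0 rim 284 z [ 1.   4.2 29.4] ((513.528076171875, -116.45881652832031), (145.85423278808594, 148.02149963378906), 84.71531677246094) [[433.1000061035156, -182.3000030517578], [580.5, -195.89999389648438], [593.9000244140625, -50.70000076293945], [446.5, -37.0]]
stop 171 [30.3 33.1 37.1] [[580.9000244140625, 126.69999694824219], [583.7999877929688, 106.69999694824219], [657.9000244140625, 117.4000015258789], [655.0999755859375, 137.3000030517578]]
rail? 94 [[441.0, -184.6999969482422], [441.3999938964844, -200.8000030517578], [582.4000244140625, -197.1999969482422], [581.9000244140625, -181.10000610351562]]
rail? 38 [[582.5, 130.0], [589.9000244140625, 112.80000305175781], [604.5, 119.0999984741211], [597.0, 136.3000030517578]]
rail? 32 [[573.0, 111.19999694824219], [611.0999755859375, 94.69999694824219], [618.0999755859375, 111.0], [580.0999755859375, 127.5]]
h55 560 [726.8  -9.8  59. ] [124. 140. 143.]
h55 70 [ 597.4 -391.7   59.3] [110. 112. 110.]
h55 172 [533.6 -72.9  58.5] [191. 196. 191.]
h55 175 [ 494.7 -117.2   58.8] [193. 200. 197.]
h55 177 [ 494.9 -162.7   58.4] [194. 202. 198.]
h55 160 [ 447.3 -260.2   54.7] [153.  66. 119.]
h55 103 [382.5 185.8  60.6] [105. 116. 120.]
h55 67 [ 381.2 -368.3   59.6] [163. 168. 163.]
side0 rim 223 z [ 0.8  4.5 28.4] ((513.428466796875, -113.63153076171875), (153.16510009765625, 148.51141357421875), 84.91863250732422) [[432.70001220703125, -183.3000030517578], [580.5999755859375, -196.5], [594.2000122070312, -43.900001525878906], [446.20001220703125, -30.799999237060547]]Traceback (most recent call last):
  File "<stdin>", line 11, in <module>
    return _wrapfunc(a, 'argmax', axis=axis, out=out, **kwds)
    return bound(*args, **kwds)
ValueError: attempt to get argmax of an empty sequence
```

Run:
```python
from h import *
for n in('top0','side0'):
    z=np.load(f'pics/{n}.npz');p=z['p'];W=z['W'];X,Y,Z=[W[...,k] for k in range(3)]
    m=(X>590)&(X<720)&(Y>-260)&(Y<240)&(Z>26)&(Z<33)&(p.max(2)-p.min(2)<40)
    Q=W[m][:,:2]
    # robust line x=a+b*y
    k=np.ones(len(Q),bool)
    for _ in range(8):
        b,a=np.polyfit(Q[k,1],Q[k,0],1); r=Q[:,0]-a-b*Q[:,1]; k=abs(r)<10
    print(n,k.sum(),'x=%.1f+%.4f y'%(a,b),np.percentile(r[k],[2,50,98]).round(1),'yrange',Q[k,1].min().round(1),Q[k,1].max().round(1))
    ang=-np.arctan(b) ; print('yaw',ang)
    o=(p[...,2]>150)&(p[...,0]<80)&(p[...,1]<150)&(p[...,1]>40)&(X>560)&(X<690)&(Y>60)&(Y<180)&(Z>29)&(Z<37)
    R=np.array([[np.cos(ang),np.sin(ang)],[-np.sin(ang),np.cos(ang)]])
    S=W[o][:,:2]@R.T; L=Q[k]@R.T
    print('rail frame: rail x',np.percentile(L[:,0],[2,50,98]).round(1),'y',L[:,1].min().round(1),L[:,1].max().round(1),'stop',len(S),np.percentile(S,[1,50,99],axis=0).round(1).tolist())
p=np.load('pics/top0.npz')['p'];cv2.imwrite('pics/crop.png',cv2.resize(p[120:290,110:350],(720,510),interpolation=2))
```

```text
top0 847 x=676.7+-0.1161 y [-5.8 -0.1  6.3] yrange -231.8 204.8
yaw 0.11554574426911414
rail frame: rail x [666.4 672.1 678.4] y -311.1 128.0 stop 288 [[591.9, 39.7], [628.2, 50.5], [664.9, 61.6]]
side0 462 x=677.3+-0.1147 y [-6.   0.1  6.4] yrange -228.1 206.4
yaw 0.11418885698506843
rail frame: rail x [666.9 672.9 679.2] y -306.2 130.9 stop 173 [[594.8, 45.8], [626.9, 55.9], [661.4, 66.1]]
```

View pics/crop.png

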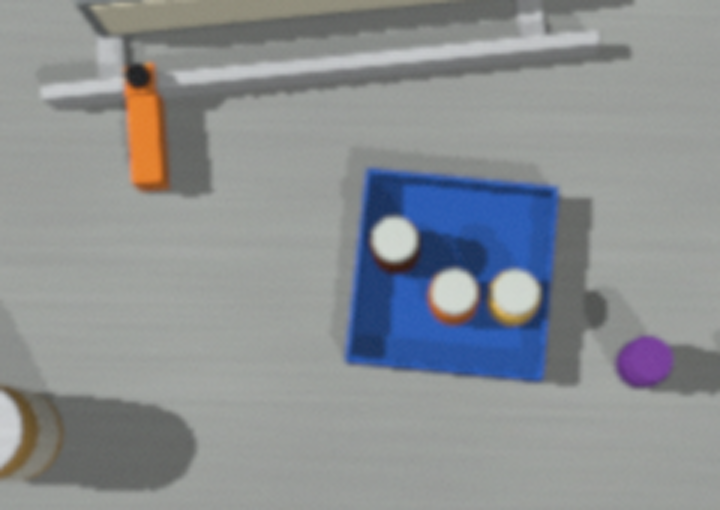

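The crop confirms it: blue tray with dark, amber and pale jars (white lids); the purple jar stands outside it. The rail yaw is +0.115 and the tray yaw is -0.092. I will pinch the tray's near wall left of the amber jar, then slide the tray.

Request:
{"method": "apply_moves", "body": {
  "targets": [
    [50, [50, -125, 0], [0, 0, -16]],
    [50, [100, -250, 0], [0, 0, -32]],
    [50, [150, -375, 0], [0, 0, -48]],
    [50, [200, -500, 0], [0, 0, -64]],
    [50, [226, -562, 0], [0, 0, -71]],
    [50, [226, -562, 0], [0, 0, -71]],
    [50, [226, -562, 0], [0, 0, -71]],
    [50, [226, -562, 0], [0, 0, -71]],
    [50, [226, -562, 0], [0, 0, -71]],
    [50, [226, -562, 0], [0, 0, -71]],
    [50, [226, -562, 0], [0, 0, -71]],
    [50, [226, -562, 0], [0, 0, -71]],
    [50, [226, -562, 0], [0, 0, -71]],
    [50, [226, -562, -60], [0, 0, -71]],
    [50, [226, -562, -120], [0, 0, -71]],
    [50, [226, -562, -120], [0, 0, -71]],
    [50, [226, -562, -120], [0, 0, -71]],
    [50, [226, -562, -120], [0, 0, -71]],
    [50, [226, -562, -120], [0, 0, -71]]
  ]
}}

```text
time_s: 2.0
eef_pos: [443.7, -84.1, 112.8]
ee_rot: [0.001, 0.74, 0.673, 0.001]
force: [0.2, -0.2, -0.1]
grip_width: 0.588
grip_force: 0.0
```

Run:
```python
from h import *
s=ctrl.sense();print({k:np.round(v,3) for k,v in s.items()})
a=grab('wrist','w1')
W=a[2];p=a[0].astype(int)
m=(p[...,0]>p[...,2]+50)&(p[...,0]>p[...,1]+40)&(p[...,2]<60)&(W[...,2]>20)&(W[...,2]<38)&(a[1]>0)&(W[...,1]>-220)
P=W[m][:,:2].astype(np.float32);print(m.sum(),np.percentile(W[m][:,2],[5,50,95]));r=cv2.minAreaRect(P);print(r,cv2.boxPoints(r).round(1).tolist())
```

```text
{'time_s': np.float64(2.0), 'joints': array([-0.448,  0.293,  1.867,  0.   ,  0.979, -0.354]), 'dq': array([-0.001,  0.   ,  0.002,  0.   , -0.006,  0.   ]), 'tau': array([-1.3000e-02, -3.4869e+01, -2.0955e+01,  0.0000e+00,  9.0000e-03,
        2.0000e-03]), 'eef_pos': array([443.689, -84.054, 112.823]), 'ee_rot': array([0.001, 0.74 , 0.673, 0.001]), 'force': array([ 0.151, -0.226, -0.082]), 'wrist_torque': array([0.064, 0.008, 0.04 ]), 'grip_force': np.float64(0.0), 'grip_width': np.float64(0.588)}
3782 [20.99692893 27.91114688 29.44742757]
((514.6646118164062, -115.8988265991211), (149.74673461914062, 149.345947265625), 85.036865234375) [[433.79998779296875, -184.0], [582.5999755859375, -197.0], [595.5, -47.79999923706055], [446.70001220703125, -34.79999923706055]]
```

View pics/w1.png

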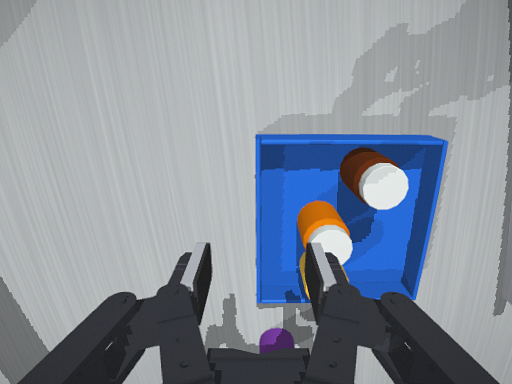

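Wrist view: the left finger (205,250) is outside the tray's near wall (258,220) and the right finger (320,250) is inside it, close to the amber jar (328,235). The tray rim fit is 149.7 x 149.3 mm. I'll narrow the opening, descend and pinch.

Request:
{"method": "apply_moves", "body": {
  "targets": [
    [32, [0, 0, 0], [0, 0, 0]],
    [32, [0, 0, 0], [0, 0, 0]],
    [32, [0, 0, 0], [0, 0, 0]],
    [32, [0, 0, -20], [0, 0, 0]],
    [32, [0, 0, -40], [0, 0, 0]],
    [32, [0, 0, -60], [0, 0, 0]],
    [32, [0, 0, -80], [0, 0, 0]],
    [32, [0, 0, -90], [0, 0, 0]],
    [32, [0, 0, -97], [0, 0, 0]],
    [32, [0, 0, -101], [0, 0, 0]],
    [32, [0, 0, -101], [0, 0, 0]],
    [32, [0, 0, -101], [0, 0, 0]]
  ]
}}

```text
time_s: 3.25
eef_pos: [443.2, -84.0, 10.8]
ee_rot: [0.0, 0.74, 0.673, 0.0]
force: [0.0, -0.2, 0.2]
grip_width: 0.374
grip_force: 0.0
```

Request:
{"method": "apply_moves", "body": {
  "targets": [
    [0, [0, 0, 0], [0, 0, 0]],
    [0, [0, 0, 0], [0, 0, 0]],
    [0, [0, 0, 0], [0, 0, 0]],
    [0, [0, 0, 0], [0, 0, 0]],
    [0, [0, 0, 0], [0, 0, 0]],
    [0, [0, 0, 0], [0, 0, 0]]
  ],
  "squeeze": 60
}}

```text
time_s: 3.85
eef_pos: [443.2, -84.0, 10.9]
ee_rot: [0.001, 0.739, 0.673, 0.0]
force: [-1.5, 0.8, 6.8]
grip_width: 0.028
grip_force: 59.8
```

Request:
{"method": "apply_moves", "body": {
  "targets": [
    [0, [0, 0, 0.5], [0, 0, 0]],
    [0, [1, 2, 0.5], [0, 0, 0.2]],
    [0, [3, 6, 0.5], [0, 0, 0.6]],
    [0, [6, 11, 0.5], [0, 0, 1]],
    [0, [10, 18, 0.5], [0, 0, 1.7]],
    [0, [14, 25, 0.5], [0, 0, 2.4]],
    [0, [18, 32, 0.5], [0, 0, 3.1]],
    [0, [22, 40, 0.5], [0, 0, 3.9]],
    [0, [26, 47, 0.5], [0, 0, 4.6]],
    [0, [30, 54, 0.5], [0, 0, 5.3]],
    [0, [34, 61, 0.5], [0, 0, 6]],
    [0, [38, 68, 0.5], [0, 0, 6.7]],
    [0, [42, 75, 0.5], [0, 0, 7.4]],
    [0, [46, 83, 0.5], [0, 0, 8.1]],
    [0, [50, 90, 0.5], [0, 0, 8.8]],
    [0, [54, 97, 0.5], [0, 0, 9.5]],
    [0, [58, 105, 0.5], [0, 0, 10.2]],
    [0, [62, 112, 0.5], [0, 0, 10.9]],
    [0, [65, 117, 0.5], [0, 0, 11.4]],
    [0, [66, 119, 0.5], [0, 0, 11.6]]
  ]
}}

```text
time_s: 5.85
eef_pos: [509.1, 35.6, 10.9]
ee_rot: [0.0, 0.667, 0.745, -0.0]
force: [-2.5, -5.7, 4.4]
grip_width: 0.023
grip_force: 60.1
```

```bash
cat >> h.py <<'E'
def fit(save):
    s=ctrl.sense();print('t',s['time_s'],'F',np.round(s['force'],1),'M',np.round(s['wrist_torque'],2),'tcp',np.round(s['eef_pos'],1),'yaw',round(2*np.arctan2(s['ee_rot'][2],s['ee_rot'][1])-np.pi/2,4))
    for n in('top','wrist'):
        p,d,W,i=grab(n,save+n); q=p.astype(int)
        m=(q[...,0]>q[...,2]+50)&(q[...,0]>q[...,1]+40)&(q[...,2]<60)&(W[...,2]>22)&(W[...,2]<36)&(d>0)&(W[...,1]>-220)&(W[...,0]>380)&(W[...,0]<720)
        r=cv2.minAreaRect(W[m][:,:2].astype(np.float32)); b=cv2.boxPoints(r)
        a=r[2]%90; a=a-90 if a>45 else a
        c,sn=np.cos(.115),np.sin(.115); R=np.array([[c,sn],[-sn,c]])
        print(n,m.sum(),np.round(r[0],1),np.round(r[1],1),'yaw',round(np.radians(a),4),'railframe c',(R@np.array(r[0])).round(1),'corners',(b@R.T).round(1).tolist())
E
python3 -c "
from h import *
fit('a')"
```

```text
t 5.85 F [-2.5 -5.7  4.4] M [-0.91  0.44 -0.47] tcp [509.1  35.6  10.9] yaw 0.1096
top 223 [584.   17.3] [150.3 147. ] yaw 0.1048 railframe c [582.1 -49.8] corners [[507.7, 24.4], [506.2, -122.6], [656.5, -124.1], [658.0, 22.9]]
wrist 5048 [583.9  26.6] [149.9 132.1] yaw 0.1006 railframe c [583.1 -40.6] corners [[509.1, 26.5], [507.2, -105.6], [657.0, -107.7], [658.9, 24.4]]
```

View pics/atop.png

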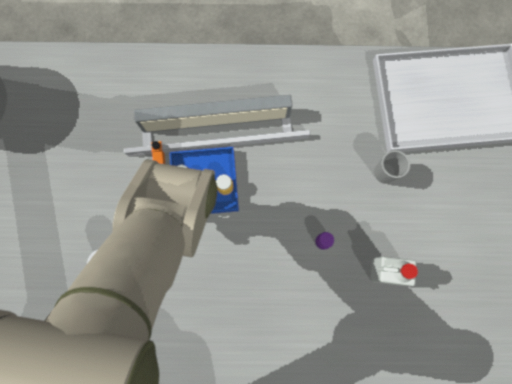

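Top view: the tray (203,180) sits 8–9 mm off the rail and about 17 mm right of the stop (158,152); the jars are standing. I'll measure the rail and stop in the wrist picture already taken.

Run:
```python
from h import *
z=np.load('pics/awrist.npz');p=z['p'].astype(int);W=z['W'];d=z['d'];X,Y,Z=[W[...,k] for k in range(3)]
c,s=np.cos(.115),np.sin(.115); A=c*X+s*Y; B=-s*X+c*Y
m=(d>0)&(A>655)&(A<700)&(Z>27)&(Z<33)&(p.max(2)-p.min(2)<40)&(B<35)&(B>-140)
# front edge: min A per B bin
e=[];
for b in np.arange(-130,30,4):
    k=m&(abs(B-b)<2)
    if k.sum()>4: e.append((b,A[k].min(),A[k].max()))
e=np.array(e);print(m.sum(),e[::5].round(1).tolist()); 
if len(e): print('slope',np.polyfit(e[:,0],e[:,1],1))
o=(p[...,2]>120)&(p[...,0]<80)&(p[...,1]<150)&(p[...,1]>30)&(d>0)&(A>580)&(A<680)&(B>30)&(B<80)&(Z>5)
print('stop',o.sum(),np.percentile(np.c_[A[o],B[o],Z[o]],[1,5,50,95,99],axis=0).round(1).tolist())
bl=(p[...,0]>p[...,2]+50)&(p[...,0]>p[...,1]+40)&(p[...,2]<60)&(d>0)&(Z>22)&(Z<34)
for a in (600,620,640): k=bl&(abs(A-a)<3); print('tray left',a,B[k].max().round(1), 'stop right',B[o&(abs(A-a)<3)].min().round(1) if (o&(abs(A-a)<3)).any() else None)
for b in (-80,-40,0): k=bl&(abs(B-b)<3); print('tray far',b,A[k].max().round(1))
```

```text
97 [[-110.0, 666.3, 672.5]]
slope [2.68782082e-01 6.92057237e+02]
stop 4944 [[590.6, 40.1, 6.0], [590.9, 41.1, 9.6], [596.5, 51.6, 31.0], [614.4, 62.1, 32.4], [617.3, 63.1, 32.9]]
tray left 600 25.1 stop right 39.9
tray left 620 24.9 stop right 39.7Traceback (most recent call last):
  File "<stdin>", line 15, in <module>
    return umr_maximum(a, axis, None, out, keepdims, initial, where)
ValueError: zero-size array to reduction operation maximum which has no identity
```

View pics/awrist.png

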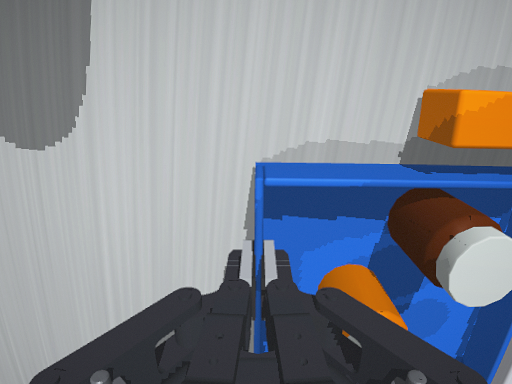

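Wrist view: the stop (465,118) is clear of the tray's left wall (390,168); the gap is about 14.8 mm. Dark and amber jars are upright. Next: correct the yaw and close in.

Request:
{"method": "apply_moves", "body": {
  "targets": [
    [0, [0.6, 1.6, 0], [0, 0, 0.2]],
    [0, [1.2, 3.2, 0], [0, 0, 0.4]],
    [0, [1.8, 4.8, 0], [0, 0, 0.6]],
    [0, [2.4, 6.4, 0], [0, 0, 0.7]],
    [0, [3, 8.2, 0], [0, 0, 0.7]],
    [0, [3.5, 8.3, 0], [0, 0, 0.7]],
    [0, [4, 8.3, 0], [0, 0, 0.7]],
    [0, [4.5, 8.4, 0], [0, 0, 0.7]],
    [0, [5, 8.4, 0], [0, 0, 0.7]],
    [0, [5.4, 8.5, 0], [0, 0, 0.7]]
  ],
  "squeeze": 40
}}

```text
time_s: 6.95
eef_pos: [513.1, 43.7, 10.9]
ee_rot: [-0.001, 0.663, 0.748, -0.001]
force: [-9.0, -3.5, 11.2]
grip_width: 0.029
grip_force: 60.8
```

Request:
{"method": "apply_moves", "body": {
  "targets": [
    [0, [0.5, 0, 0], [0, 0, 0]],
    [0, [1, 0.1, 0], [0, 0, 0]]
  ]
}}

```text
time_s: 7.15
eef_pos: [514.0, 43.9, 10.9]
ee_rot: [-0.001, 0.663, 0.748, -0.001]
force: [-9.2, -2.7, 10.9]
grip_width: 0.03
grip_force: 60.8
```

Request:
{"method": "apply_moves", "body": {
  "targets": [
    [0, [0.4, 0, 0], [0, 0, 0]],
    [0, [0.8, 0.1, 0], [0, 0, 0]]
  ]
}}

```text
time_s: 7.35
eef_pos: [514.7, 44.1, 10.8]
ee_rot: [-0.001, 0.663, 0.748, -0.001]
force: [-9.4, -1.9, 10.0]
grip_width: 0.028
grip_force: 60.9
```

Request:
{"method": "apply_moves", "body": {
  "targets": [
    [0, [0.4, 0, 0], [0, 0, 0]],
    [0, [0.8, 0.1, 0], [0, 0, 0]]
  ]
}}

```text
time_s: 7.55
eef_pos: [515.4, 44.2, 10.8]
ee_rot: [-0.002, 0.663, 0.749, -0.001]
force: [-9.4, -2.0, 11.3]
grip_width: 0.031
grip_force: 60.9
```

Request:
{"method": "apply_moves", "body": {
  "targets": [
    [0, [0.4, 0, 0], [0, 0, 0]],
    [0, [0.8, 0.1, 0], [0, 0, 0]]
  ]
}}

```text
time_s: 7.75
eef_pos: [516.2, 44.3, 10.8]
ee_rot: [-0.002, 0.663, 0.749, -0.001]
force: [-10.0, -2.4, 12.1]
grip_width: 0.029
grip_force: 60.9
```

Request:
{"method": "apply_moves", "body": {
  "targets": [
    [0, [0.4, 0, 0], [0, 0, 0]],
    [0, [0.6, 0.1, 0], [0, 0, 0]]
  ]
}}

```text
time_s: 7.95
eef_pos: [516.8, 44.4, 10.8]
ee_rot: [-0.002, 0.663, 0.749, -0.001]
force: [-9.0, -3.2, 12.0]
grip_width: 0.027
grip_force: 60.9
```

Request:
{"method": "apply_moves", "body": {
  "targets": [
    [0, [0, 0, 0.5], [0, 0, 0]],
    [0, [0, 0, 0.8], [0, 0, 0]],
    [0, [0.4, 0, 0.8], [0, 0, 0]],
    [0, [0.6, 0.1, 0.8], [0, 0, 0]]
  ]
}}

```text
time_s: 8.35
eef_pos: [517.2, 44.4, 10.9]
ee_rot: [-0.002, 0.663, 0.749, -0.001]
force: [-8.7, -3.2, 2.5]
grip_width: 0.029
grip_force: 59.5
```

Request:
{"method": "apply_moves", "body": {
  "targets": [
    [0, [0.4, 0, 0], [0, 0, 0]],
    [0, [0.6, 0.1, 0], [0, 0, 0]]
  ]
}}

```text
time_s: 8.55
eef_pos: [517.2, 44.5, 10.9]
ee_rot: [-0.002, 0.663, 0.749, -0.002]
force: [-12.2, -4.5, 5.6]
grip_width: 0.03
grip_force: 60.0
```

```bash
python3 -c "
from h import *
fit('b')"
```

```text
t 8.55 F [-12.2  -4.5   5.6] M [-0.71  1.82 -0.23] tcp [517.2  44.5  10.9] yaw 0.1211
top 214 [591.8  26.5] [148.7 146.5] yaw 0.1141 railframe c [591.  -41.5] corners [[516.7, 31.8], [516.5, -114.7], [665.3, -114.8], [665.4, 31.6]]
wrist 4998 [591.9  36.3] [149.  132.3] yaw 0.1164 railframe c [592.1 -31.8] corners [[517.5, 34.2], [517.7, -98.1], [666.8, -97.9], [666.6, 34.4]]
```

Request:
{"method": "apply_moves", "body": {
  "targets": [
    [0, [0.4, 0, 0], [0, 0, 0]],
    [0, [0.8, 0.1, 0], [0, 0, 0]],
    [0, [0.8, 0.1, 0], [0, 0, 0]]
  ]
}}

```text
time_s: 8.95
eef_pos: [517.2, 44.5, 10.9]
ee_rot: [-0.003, 0.663, 0.749, -0.003]
force: [-15.7, -4.4, 8.7]
grip_width: 0.032
grip_force: 60.4
```

Request:
{"method": "apply_moves", "body": {
  "targets": [
    [0, [-0.5, 0, 0], [0, 0, 0]],
    [0, [-1, 0, 0], [0, 0, 0]],
    [0, [-1.1, 0.6, 0], [0, 0, 0]],
    [0, [-1.2, 1.2, 0], [0, 0, 0]],
    [0, [-1.2, 1.8, 0], [0, 0, 0]],
    [0, [-1.3, 2.4, 0], [0, 0, 0]]
  ]
}}

```text
time_s: 9.55
eef_pos: [516.8, 45.6, 10.9]
ee_rot: [-0.002, 0.663, 0.748, -0.003]
force: [-12.3, -13.1, 5.0]
grip_width: 0.029
grip_force: 60.1
```

Request:
{"method": "apply_moves", "body": {
  "targets": [
    [0, [0, 0.4, 0], [0, 0, 0]],
    [0, [-0.1, 0.8, 0], [0, 0, 0]]
  ]
}}

```text
time_s: 9.75
eef_pos: [516.6, 46.3, 10.9]
ee_rot: [-0.002, 0.663, 0.748, -0.003]
force: [-13.7, -14.6, 4.9]
grip_width: 0.031
grip_force: 60.5
```

Request:
{"method": "apply_moves", "body": {
  "targets": [
    [0, [-0.5, -0.1, 0], [0, 0, 0]],
    [0, [-1, -0.1, 0], [0, 0, 0]],
    [0, [-1.5, -0.2, 0], [0, 0, 0]],
    [0, [-2, -0.2, 0], [0, 0, 0]]
  ]
}}

```text
time_s: 10.15
eef_pos: [516.8, 47.4, 11.2]
ee_rot: [-0.0, 0.663, 0.748, 0.0]
force: [0.8, -2.0, -4.8]
grip_width: 0.027
grip_force: 58.5
```

Request:
{"method": "apply_moves", "body": {
  "targets": [
    [0, [0, 0.3, 0], [0, 0, 0]],
    [0, [0, 0.6, 0], [0, 0, 0]]
  ]
}}

```text
time_s: 10.35
eef_pos: [516.8, 48.1, 11.4]
ee_rot: [-0.0, 0.663, 0.748, -0.0]
force: [-1.2, -3.1, -4.7]
grip_width: 0.028
grip_force: 58.5
```

```bash
python3 -c "
from h import *
fit('c')"
```

```text
t 10.35 F [-1.2 -3.1 -4.7] M [-0.39  0.27 -0.23] tcp [516.8  48.1  11.4] yaw 0.1206
top 219 [591.5  30.1] [149.2 146.4] yaw 0.1174 railframe c [591. -38.] corners [[516.2, 35.0], [516.6, -111.4], [665.8, -111.0], [665.4, 35.4]]
wrist 5001 [591.9  39.4] [150.2 133.7] yaw 0.1135 railframe c [592.5 -28.8] corners [[517.5, 38.1], [517.3, -95.5], [667.5, -95.8], [667.7, 37.9]]
```

Request:
{"method": "apply_moves", "body": {
  "targets": [
    [0, [0, 0.3, -0.4], [0, 0, 0]],
    [0, [-0.1, 0.6, -0.4], [0, 0, 0]]
  ]
}}

```text
time_s: 10.65
eef_pos: [516.6, 48.6, 11.1]
ee_rot: [-0.0, 0.663, 0.748, -0.0]
force: [-1.7, -3.2, -3.9]
grip_width: 0.031
grip_force: 58.6
```

Request:
{"method": "apply_moves", "body": {
  "targets": [
    [0, [0, 0.2, 0], [0, 0, 0]],
    [0, [-0.1, 0.4, 0], [0, 0, 0]]
  ]
}}

```text
time_s: 10.85
eef_pos: [516.6, 49.0, 11.2]
ee_rot: [-0.0, 0.663, 0.748, -0.0]
force: [-1.2, -3.0, -4.0]
grip_width: 0.031
grip_force: 58.5
```

Request:
{"method": "apply_moves", "body": {
  "targets": [
    [0, [0, 0.2, 0], [0, 0, 0]],
    [0, [0, 0.4, 0], [0, 0, 0]]
  ]
}}

```text
time_s: 11.05
eef_pos: [516.5, 49.4, 11.2]
ee_rot: [-0.0, 0.663, 0.748, -0.0]
force: [-2.5, -3.7, -3.9]
grip_width: 0.032
grip_force: 58.6
```

Request:
{"method": "apply_moves", "body": {
  "targets": [
    [0, [0, 0.2, 0], [0, 0, 0]],
    [0, [0, 0.3, 0], [0, 0, 0]]
  ]
}}

```text
time_s: 11.25
eef_pos: [516.5, 49.7, 11.2]
ee_rot: [-0.0, 0.663, 0.748, -0.0]
force: [-4.2, -4.8, -4.7]
grip_width: 0.029
grip_force: 58.6
```

Request:
{"method": "apply_moves", "body": {
  "targets": [
    [0, [0, 0.2, 0], [0, 0, 0]],
    [0, [0, 0.3, 0], [0, 0, 0]]
  ]
}}

```text
time_s: 11.45
eef_pos: [516.4, 50.0, 11.1]
ee_rot: [-0.0, 0.663, 0.748, -0.0]
force: [-3.3, -5.2, -3.8]
grip_width: 0.033
grip_force: 58.7
```

Request:
{"method": "apply_moves", "body": {
  "targets": [
    [0, [0, 0.2, 0], [0, 0, 0]],
    [0, [-0.1, 0.3, 0], [0, 0, 0]]
  ]
}}

```text
time_s: 11.65
eef_pos: [516.4, 50.3, 11.1]
ee_rot: [-0.0, 0.663, 0.748, -0.0]
force: [-1.9, -3.8, -3.4]
grip_width: 0.031
grip_force: 58.6
```

Request:
{"method": "apply_moves", "body": {
  "targets": [
    [0, [0, 0.2, 0], [0, 0, 0]],
    [0, [0, 0.3, 0], [0, 0, 0]]
  ]
}}

```text
time_s: 11.85
eef_pos: [516.4, 50.4, 11.1]
ee_rot: [-0.0, 0.663, 0.748, -0.0]
force: [-4.1, -6.0, -3.9]
grip_width: 0.031
grip_force: 58.7
```

Run:
```python
from h import *
fit('d')
z=np.load('pics/dwrist.npz');p=z['p'].astype(int);W=z['W'];d=z['d'];X,Y,Z=[W[...,k] for k in range(3)]
c,s=np.cos(.115),np.sin(.115); A=c*X+s*Y; B=-s*X+c*Y
o=(p[...,2]>120)&(p[...,0]<80)&(p[...,1]<150)&(p[...,1]>30)&(d>0)&(A>580)&(A<680)&(B>30)&(B<80)&(Z>5)
bl=(p[...,0]>p[...,2]+50)&(p[...,0]>p[...,1]+40)&(p[...,2]<60)&(d>0)&(Z>22)&(Z<34)
for a in (595,600,605,610): k=bl&(abs(A-a)<2); print(a,'tray left',B[k].max().round(1), 'stop right',B[o&(abs(A-a)<2)&(Z>29)].min().round(1))
cv2.imwrite('pics/dc.png',cv2.resize(z['p'][60:260,250:512],(786,600)))
```

```text
t 11.85 F [-4.1 -6.  -3.9] M [-0.95  0.59 -0.3 ] tcp [516.4  50.4  11.1] yaw 0.1206
top 226 [590.9  31.9] [149.2 146.2] yaw 0.1154 railframe c [590.7 -36.1] corners [[516.1, 36.9], [516.1, -109.2], [665.3, -109.2], [665.2, 37.0]]
wrist 4611 [591.3  41.3] [149.9 133.5] yaw 0.1107 railframe c [592.1 -26.8] corners [[517.4, 40.3], [516.9, -93.2], [666.7, -93.8], [667.3, 39.6]]
595 tray left 39.4 stop right 40.1
600 tray left 38.9 stop right 39.8
605 tray left 39.0 stop right 40.1
610 tray left 38.9 stop right 40.3
```

View pics/dc.png

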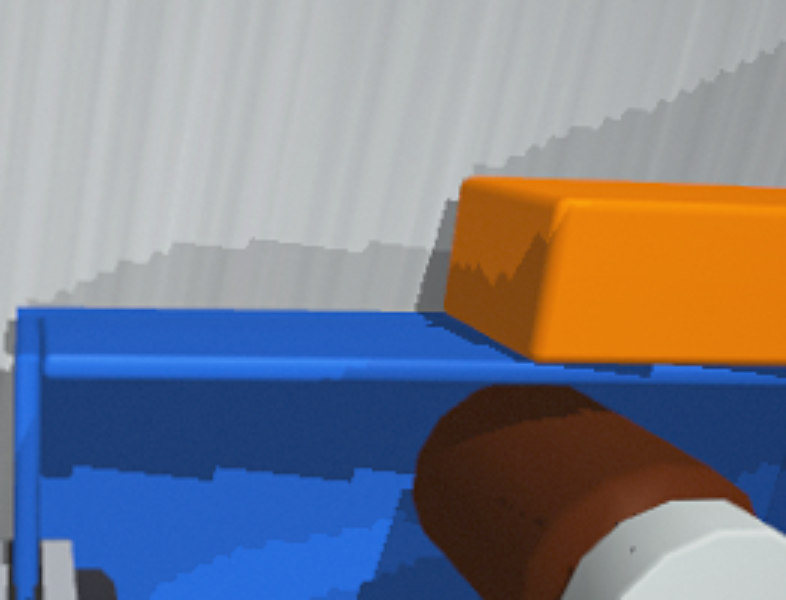

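The crop shows the stop (560,270) meeting or within about 1 mm of the tray's left wall (540,365). The last step stalled with a force jump, so I'll confirm with another small step.

Request:
{"method": "apply_moves", "body": {
  "targets": [
    [0, [0, 0.2, 0], [0, 0, 0]],
    [0, [0, 0.3, 0], [0, 0, 0]]
  ]
}}

```text
time_s: 12.15
eef_pos: [516.3, 50.5, 11.1]
ee_rot: [-0.0, 0.663, 0.748, -0.0]
force: [-3.3, -7.7, -3.3]
grip_width: 0.029
grip_force: 58.7
```

```bash
python3 -c "
from h import *
s=ctrl.sense();print(s['eef_pos'],s['force'])"
```

```text
[516.34376188  50.47337695  11.13059777] [-3.29457777 -7.74923526 -3.276893  ]
```

Request:
{"method": "apply_moves", "body": {
  "targets": [
    [0, [0, 0.2, 0], [0, 0, 0]],
    [0, [0, 0.3, 0], [0, 0, 0]]
  ]
}}

```text
time_s: 12.35
eef_pos: [516.3, 50.5, 11.1]
ee_rot: [0.0, 0.663, 0.748, -0.001]
force: [-5.3, -9.8, -3.5]
grip_width: 0.03
grip_force: 58.7
```

Request:
{"method": "apply_moves", "body": {
  "targets": [
    [0, [0.4, 0, -0.3], [0, 0, 0]],
    [0, [0.8, 0, -0.5], [0, 0, 0]],
    [0, [1.2, 0, -0.5], [0, 0, 0]]
  ]
}}

```text
time_s: 12.65
eef_pos: [516.4, 50.5, 10.9]
ee_rot: [-0.001, 0.663, 0.749, -0.002]
force: [-14.1, -10.4, 6.6]
grip_width: 0.031
grip_force: 60.3
```

```bash
python3 -c "
from h import *
fit('e')"
```

```text
t 12.65 F [-14.1 -10.4   6.6] M [-1.61  2.12 -0.42] tcp [516.4  50.5  10.9] yaw 0.1209
top 224 [590.6  31.9] [148.7 146. ] yaw 0.1122 railframe c [590.4 -36.1] corners [[516.3, 37.1], [515.9, -108.8], [664.5, -109.3], [664.9, 36.7]]
wrist 4581 [591.   42.6] [150.  130.6] yaw 0.1033 railframe c [592.  -25.5] corners [[517.7, 40.7], [516.2, -90.0], [666.2, -91.7], [667.7, 38.9]]
```

Both contacts are felt: the TCP has stalled on each axis, and the stop load is well under 13 N. Releasing now, then lifting clear to check.

Request:
{"method": "apply_moves", "body": {
  "targets": [
    [10, [0, -0.3, 0], [0, 0, 0]],
    [25, [0, -0.3, 0], [0, 0, 0]],
    [25, [-1, -0.3, 0], [0, 0, 0]],
    [25, [-1, -0.3, 0], [0, 0, 0]],
    [25, [-1, -0.3, 0], [0, 0, 0]],
    [25, [-1, 0, 10], [0, 0, 0]],
    [25, [-1, 0, 30], [0, 0, 0]],
    [25, [-1, 0, 60], [0, 0, 0]],
    [25, [-1, 0, 100], [0, 0, 0]],
    [25, [-20, 0, 130], [0, 0, 0]],
    [25, [-60, 0, 150], [0, 0, 0]],
    [25, [-100, 0, 150], [0, 0, 0]],
    [25, [-130, 0, 150], [0, 0, 0]],
    [25, [-130, 0, 150], [0, 0, 0]]
  ]
}}

```text
time_s: 14.15
eef_pos: [385.2, 51.6, 161.4]
ee_rot: [0.0, 0.663, 0.748, 0.0]
force: [0.9, -0.2, -0.7]
grip_width: 0.289
grip_force: 0.0
```

Run:
```python
from h import *
fit('f')
for n in('wrist','top'):
    z=np.load(f'pics/f{n}.npz');p=z['p'].astype(int);W=z['W'];d=z['d'];X,Y,Z=[W[...,k] for k in range(3)]
    c,s=np.cos(.115),np.sin(.115); A=c*X+s*Y; B=-s*X+c*Y
    o=(p[...,2]>120)&(p[...,0]<80)&(p[...,1]<150)&(p[...,1]>30)&(d>0)&(A>580)&(A<680)&(B>30)&(B<80)&(Z>29)
    bl=(p[...,0]>p[...,2]+50)&(p[...,0]>p[...,1]+40)&(p[...,2]<60)&(d>0)&(Z>25)&(Z<34)
    gr=(d>0)&(A>655)&(A<690)&(Z>26)&(Z<34)&(p.max(2)-p.min(2)<40)
    f=lambda v,fn:fn(v).round(1) if v.size else None
    for a in (595,610,625,640): print(n,a,'tray left',f(B[bl&(abs(A-a)<3)],np.max),'stop right',f(B[o&(abs(A-a)<3)],np.min))
    for b in (-105,-80,-50,-20,10,30): print(n,b,'tray far',f(A[bl&(abs(B-b)<3)],np.max),'rail front',f(A[gr&(abs(B-b)<3)],np.min))
```

```text
t 14.15 F [ 0.9 -0.2 -0.7] M [-0.06 -0.06  0.05] tcp [385.2  51.6 161.4] yaw 0.1207
top 378 [590.5  32. ] [148.5 146.6] yaw 0.1114 railframe c [590.2 -36. ] corners [[516.3, 37.6], [515.7, -109.0], [664.2, -109.6], [664.8, 37.0]]
wrist 2142 [591.8  33. ] [152.3 149.9] yaw 0.1074 railframe c [591.7 -35.2] corners [[516.1, 40.4], [515.0, -109.5], [667.3, -110.7], [668.4, 39.2]]
wrist 595 tray left 38.8 stop right 40.0
wrist 610 tray left 38.4 stop right 39.5
wrist 625 tray left 38.8 stop right 39.9
wrist 640 tray left 38.1 stop right None
wrist -105 tray far 667.3 rail front 667.7
wrist -80 tray far 665.4 rail front 666.7
wrist -50 tray far 665.0 rail front 667.7
wrist -20 tray far 520.2 rail front None
wrist 10 tray far 520.6 rail front None
wrist 30 tray far 520.7 rail front None
top 595 tray left 35.4 stop right 43.8
top 610 tray left 36.8 stop right 42.4
top 625 tray left 35.7 stop right 41.9
top 640 tray left 37.1 stop right 40.9
top -105 tray far 662.9 rail front 668.4
top -80 tray far 664.0 rail front 668.3
top -50 tray far 663.5 rail front 666.5
top -20 tray far 663.6 rail front 667.6
top 10 tray far 663.6 rail front 668.4
top 30 tray far 663.4 rail front 666.9
```

View pics/fwrist.png

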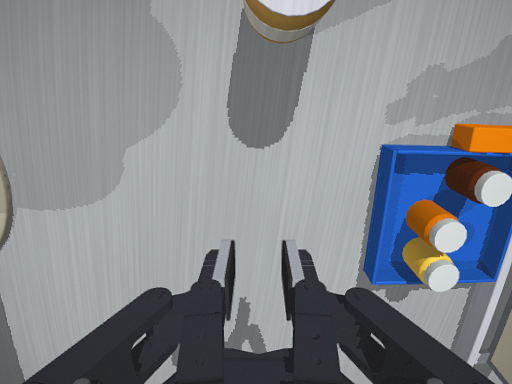

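Wrist view: all three jars upright at (492,187), (450,235) and (442,275), and the tray lies against the stop (480,137). The tray yaw reads slightly under the rail's, so the right end may gap a little. I'll nudge the near side, right of centre, with shut fingers.

Request:
{"method": "apply_moves", "body": {
  "targets": [
    [0, [35, -20, 0], [0, 0, 0]],
    [0, [70, -40, 0], [0, 0, 0]],
    [0, [97, -61, 0], [0, 0, 0]],
    [0, [97, -61, -40], [0, 0, 0]],
    [0, [97, -61, -80], [0, 0, 0]],
    [0, [97, -61, -120], [0, 0, 0]],
    [0, [97, -61, -140], [0, 0, 0]],
    [0, [97, -61, -147], [0, 0, 0]],
    [0, [97, -61, -147], [0, 0, 0]],
    [0, [97, -61, -147], [0, 0, 0]]
  ]
}}

```text
time_s: 15.25
eef_pos: [485.8, -10.0, 14.7]
ee_rot: [0.001, 0.663, 0.748, 0.0]
force: [0.4, -0.2, 0.2]
grip_width: 0.001
grip_force: 0.0
```

Request:
{"method": "apply_moves", "body": {
  "targets": [
    [0, [2, 0.2, 0], [0, 0, 0]],
    [0, [4, 0.5, 0], [0, 0, 0]],
    [0, [6, 0.7, 0], [0, 0, 0]],
    [0, [8, 0.9, 0], [0, 0, 0]]
  ]
}}

```text
time_s: 15.65
eef_pos: [493.1, -8.9, 14.0]
ee_rot: [0.0, 0.663, 0.748, 0.0]
force: [0.6, -0.4, 0.4]
grip_width: 0.001
grip_force: 0.0
```

Request:
{"method": "apply_moves", "body": {
  "targets": [
    [0, [1.5, 0.2, 0], [0, 0, 0]],
    [0, [3, 0.3, 0], [0, 0, 0]],
    [0, [4.5, 0.5, 0], [0, 0, 0]],
    [0, [6, 0.7, 0], [0, 0, 0]],
    [0, [7, 0.8, 0], [0, 0, 0]],
    [0, [8, 0.9, 0], [0, 0, 0]]
  ]
}}

```text
time_s: 16.25
eef_pos: [500.8, -7.9, 13.7]
ee_rot: [-0.0, 0.663, 0.748, -0.0]
force: [0.2, -0.4, 0.3]
grip_width: 0.001
grip_force: 0.0
```

Request:
{"method": "apply_moves", "body": {
  "targets": [
    [0, [0.8, 0.1, 0], [0, 0, 0]],
    [0, [1.6, 0.2, 0], [0, 0, 0]],
    [0, [2.4, 0.3, 0], [0, 0, 0]]
  ]
}}

```text
time_s: 16.55
eef_pos: [503.2, -7.7, 13.7]
ee_rot: [0.0, 0.663, 0.748, -0.0]
force: [-0.2, -0.0, 0.5]
grip_width: -0.001
grip_force: 0.0
```

Request:
{"method": "apply_moves", "body": {
  "targets": [
    [0, [0.7, 0.1, 0], [0, 0, 0]],
    [0, [1.4, 0.2, 0], [0, 0, 0]],
    [0, [2, 0.2, 0], [0, 0, 0]]
  ]
}}

```text
time_s: 16.85
eef_pos: [505.2, -7.5, 13.7]
ee_rot: [0.0, 0.663, 0.748, -0.0]
force: [0.4, -1.4, -0.4]
grip_width: 0.002
grip_force: 0.0
```

Request:
{"method": "apply_moves", "body": {
  "targets": [
    [0, [0.7, 0.1, 0], [0, 0, 0]],
    [0, [1.4, 0.2, 0], [0, 0, 0]],
    [0, [2, 0.2, 0], [0, 0, 0]]
  ]
}}

```text
time_s: 17.15
eef_pos: [507.0, -7.2, 13.6]
ee_rot: [-0.0, 0.663, 0.748, -0.0]
force: [-3.2, -0.3, 2.1]
grip_width: -0.001
grip_force: 1.5
```

Request:
{"method": "apply_moves", "body": {
  "targets": [
    [0, [0.7, 0.1, 0], [0, 0, 0]],
    [0, [1.4, 0.2, 0], [0, 0, 0]]
  ]
}}

```text
time_s: 17.35
eef_pos: [507.2, -7.2, 13.6]
ee_rot: [-0.001, 0.663, 0.749, -0.001]
force: [-10.2, -3.6, 7.7]
grip_width: -0.003
grip_force: 5.8
```

Request:
{"method": "apply_moves", "body": {
  "targets": [
    [0, [0.7, 0.1, 0], [0, 0, 0]],
    [0, [1.4, 0.2, 0], [0, 0, 0]]
  ]
}}

```text
time_s: 17.55
eef_pos: [507.5, -7.3, 13.5]
ee_rot: [-0.002, 0.663, 0.749, -0.002]
force: [-16.0, -7.5, 13.3]
grip_width: 0.003
grip_force: 9.1
```

Request:
{"method": "apply_moves", "body": {
  "targets": [
    [0, [-5, -0.5, 0], [0, 0, 0]],
    [0, [-15, -2, 0], [0, 0, 0]],
    [0, [-15, -2, 40], [0, 0, 0]],
    [0, [-15, -2, 80], [0, 0, 0]],
    [0, [-15, -2, 110], [0, 0, 0]],
    [0, [20, -30, 110], [0, 0, 0]],
    [0, [55, -60, 110], [0, 0, 0]],
    [0, [85, -68, 110], [0, 0, 0]],
    [0, [113, -68, 110], [0, 0, 0]],
    [0, [113, -68, 110], [0, 0, 0]],
    [0, [113, -68, 70], [0, 0, 0]],
    [0, [113, -68, 30], [0, 0, 0]],
    [0, [113, -68, 8], [0, 0, 0]],
    [0, [113, -68, 0], [0, 0, 0]],
    [0, [113, -68, 0], [0, 0, 0]],
    [0, [113, -68, 0], [0, 0, 0]]
  ]
}}

```text
time_s: 19.15
eef_pos: [623.5, -75.1, 15.3]
ee_rot: [0.001, 0.663, 0.748, 0.0]
force: [0.6, 0.4, -0.5]
grip_width: -0.001
grip_force: 0.0
```

Request:
{"method": "apply_moves", "body": {
  "targets": [
    [0, [-0.2, 2, 0], [0, 0, 0]],
    [0, [-0.5, 4, 0], [0, 0, 0]],
    [0, [-0.7, 6, 0], [0, 0, 0]],
    [0, [-0.9, 8, 0], [0, 0, 0]],
    [0, [-1.2, 10, 0], [0, 0, 0]],
    [0, [-1.6, 14, 0], [0, 0, 0]],
    [0, [-1.8, 16, 0], [0, 0, 0]]
  ]
}}

```text
time_s: 19.85
eef_pos: [621.1, -58.4, 13.7]
ee_rot: [-0.0, 0.663, 0.748, -0.0]
force: [-0.2, 0.6, 1.1]
grip_width: -0.002
grip_force: 0.0
```

Request:
{"method": "apply_moves", "body": {
  "targets": [
    [0, [-0.1, 1, 0], [0, 0, 0]],
    [0, [-0.2, 2, 0], [0, 0, 0]],
    [0, [-0.3, 3, 0], [0, 0, 0]]
  ]
}}

```text
time_s: 20.15
eef_pos: [620.9, -55.9, 13.7]
ee_rot: [-0.0, 0.663, 0.748, -0.0]
force: [0.4, -0.3, -0.6]
grip_width: 0.002
grip_force: 0.0
```

Request:
{"method": "apply_moves", "body": {
  "targets": [
    [0, [-0.1, 0.7, 0], [0, 0, 0]],
    [0, [-0.2, 1.4, 0], [0, 0, 0]],
    [0, [-0.2, 2.1, 0], [0, 0, 0]],
    [0, [-0.3, 2.8, 0], [0, 0, 0]]
  ]
}}

```text
time_s: 20.55
eef_pos: [620.6, -53.0, 13.7]
ee_rot: [0.0, 0.663, 0.748, 0.0]
force: [0.3, -0.4, 0.1]
grip_width: 0.001
grip_force: 0.0
```

Request:
{"method": "apply_moves", "body": {
  "targets": [
    [0, [0, 0.4, 0], [0, 0, 0]],
    [0, [-0.1, 0.8, 0], [0, 0, 0]],
    [0, [-0.1, 1.2, 0], [0, 0, 0]]
  ]
}}

```text
time_s: 20.85
eef_pos: [620.5, -51.9, 13.7]
ee_rot: [0.0, 0.663, 0.748, 0.0]
force: [-0.1, 0.1, -0.4]
grip_width: -0.002
grip_force: 0.0
```

Request:
{"method": "apply_moves", "body": {
  "targets": [
    [0, [0, 0.4, 0], [0, 0, 0]],
    [0, [-0.1, 0.8, 0], [0, 0, 0]]
  ]
}}

```text
time_s: 21.05
eef_pos: [620.4, -51.1, 13.7]
ee_rot: [0.0, 0.663, 0.748, -0.0]
force: [0.0, -2.2, -1.3]
grip_width: -0.001
grip_force: 1.2
```

Request:
{"method": "apply_moves", "body": {
  "targets": [
    [0, [0, 0.2, 0], [0, 0, 0]],
    [0, [0, 0.4, 0], [0, 0, 0]]
  ]
}}

```text
time_s: 21.25
eef_pos: [620.4, -51.1, 13.7]
ee_rot: [0.0, 0.663, 0.748, -0.0]
force: [-0.3, -2.3, -0.5]
grip_width: 0.002
grip_force: 1.8
```

Request:
{"method": "apply_moves", "body": {
  "targets": [
    [0, [0, 0.2, 0], [0, 0, 0]],
    [0, [0, 0.4, 0], [0, 0, 0]]
  ]
}}

```text
time_s: 21.45
eef_pos: [620.4, -51.0, 13.7]
ee_rot: [0.0, 0.663, 0.748, -0.0]
force: [-1.1, -6.8, -1.2]
grip_width: -0.003
grip_force: 3.2
```

Request:
{"method": "apply_moves", "body": {
  "targets": [
    [0, [0, 0.2, 0], [0, 0, 0]],
    [0, [0, 0.3, 0], [0, 0, 0]]
  ]
}}

```text
time_s: 21.65
eef_pos: [620.5, -51.0, 13.7]
ee_rot: [0.001, 0.663, 0.748, -0.0]
force: [0.5, -7.3, -0.4]
grip_width: 0.001
grip_force: 3.7
```

Request:
{"method": "apply_moves", "body": {
  "targets": [
    [0, [0, 0.2, 0], [0, 0, 0]],
    [0, [0, 0.2, 0], [0, 0, 0]]
  ]
}}

```text
time_s: 21.85
eef_pos: [620.5, -50.9, 13.7]
ee_rot: [0.001, 0.663, 0.748, -0.0]
force: [0.3, -7.4, -1.3]
grip_width: 0.0
grip_force: 4.0
```

Request:
{"method": "apply_moves", "body": {
  "targets": [
    [0, [0, 0.2, 0], [0, 0, 0]],
    [0, [0, 0.4, 0], [0, 0, 0]],
    [0, [0, 0.4, 0], [0, 0, 0]]
  ]
}}

```text
time_s: 22.15
eef_pos: [620.6, -51.0, 13.8]
ee_rot: [0.001, 0.663, 0.748, -0.001]
force: [-0.1, -10.2, -2.0]
grip_width: -0.002
grip_force: 4.9
```

The force rises with no motion, so it is against the stop. Retreat and verify.

Request:
{"method": "apply_moves", "body": {
  "targets": [
    [0, [0, -4, 0], [0, 0, 0]],
    [0, [2, -20, 0], [0, 0, 0]],
    [0, [2, -25, 40], [0, 0, 0]],
    [0, [2, -25, 80], [0, 0, 0]],
    [0, [2, -25, 120], [0, 0, 0]],
    [0, [-40, -25, 140], [0, 0, 0]],
    [0, [-90, -25, 150], [0, 0, 0]],
    [0, [-140, -25, 150], [0, 0, 0]],
    [0, [-190, -40, 150], [0, 0, 0]],
    [0, [-220, -70, 150], [0, 0, 0]],
    [0, [-220, -110, 150], [0, 0, 0]],
    [0, [-220, -110, 150], [0, 0, 0]],
    [0, [-220, -110, 150], [0, 0, 0]]
  ]
}}

```text
time_s: 23.45
eef_pos: [400.3, -160.2, 163.8]
ee_rot: [0.0, 0.664, 0.748, 0.0]
force: [0.9, 0.0, 0.4]
grip_width: 0.001
grip_force: 0.0
```

Run:
```python
from h import *
fit('g')
W0=None
for n in('top0','gtop'):
    z=np.load(f'pics/{n}.npz');p=z['p'].astype(int);W=z['W'];X,Y,Z=[W[...,k] for k in range(3)]
    o=(p[...,2]>150)&(p[...,0]<80)&(p[...,1]<150)&(p[...,1]>40)&(X>560)&(X<690)&(Y>60)&(Y<180)
    print(n,'stop px mean',np.argwhere(o).mean(0).round(2),o.sum())
z=np.load('pics/gtop.npz');p=z['p']
cv2.imwrite('pics/gc.png',cv2.resize(p[90:260,90:330],(792,560),interpolation=2))
```

```text
t 23.45 F [0.9 0.  0.4] M [-0.02  0.02  0.02] tcp [ 400.3 -160.2  163.8] yaw 0.1184
top 379 [591.3  31.7] [149.5 147.7] yaw 0.1131 railframe c [591.  -36.4] corners [[516.4, 37.6], [516.1, -110.1], [665.6, -110.4], [665.9, 37.3]]
wrist 986 [558.3 -34.5] [ 56.8 118. ] yaw -0.481 railframe c [550.7 -98.3] corners [[485.9, -88.7], [583.6, -154.9], [615.4, -108.0], [517.8, -41.7]]
top0 stop px mean [164.76 157.86] 319
gtop stop px mean [164.75 157.55] 295
```

View pics/gc.png

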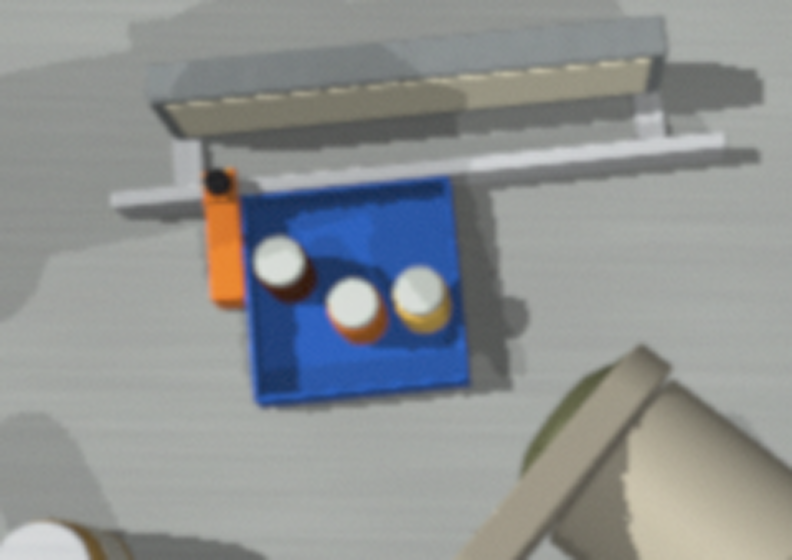

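The final view shows the tray (355,290) flush along the rail and against the stop (225,240). Its yaw is 0.113 against the rail's 0.115. The jars are standing and the stop has not shifted.

```bash
python3 -c "
from rig import ctrl
print(ctrl.finish_job())"
```

```text
the job is handed in; nothing more can be done
None
```

The job is handed in at about 23.5 s: the tray sits flush along the rail, touching the orange stop, which did not move. All three jars are standing, the arm is clear, and the jug, cup and can were not touched; the hand-in returned no verdict.

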